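# Lock the transfer carriage, seat the work holder, release the brake

## Task

Push the carriage's kick-down brake lever down until its rubber foot bites firmly on the strip, without forcing it, and let go so that the brake holds the carriage by itself. Then slide the round work holder along the carriage until it sits fully home against the end stop, and flick the brake lever well up again to release the carriage. The carriage must not be shoved along its rails at any time (a few millimetres of give are fine), and the loupe, the eyepiece and the brass weight stay where they are.

Things in the scene. Friction and masses are not known exactly. Their poses are not given: they have to be found in the camera images.
- transfer_base: fixed transfer slide: aluminium plate 170 x 250 x 14 mm on the table, two steel rails along its y axis. Origin on the table under the middle of the rails; the brake lever is on the -x side, towards the robot; z up. The plate spans x -115 to +55, y -125 to +125 mm; the brake strip lies on its front part
- strip_mid (a point): a point 30 mm above the table over the middle of the brake strip, a steel bar 30 mm wide (x) and 220 mm long (y) along the base at x = -95 mm. The strip's true top is anywhere from 23 to 37 mm above the table; this is not measured and must be felt
- carriage: aluminium carriage 86 (x) x 136 (y) mm, runs on the rails along y with little friction (0.6 N), free to travel 44 mm either way. Origin at the centre of its underside, 34 mm above the table; axes parallel to the base's. Deck 12 mm above the origin (46 mm above the table), with a lip 8 mm tall along each long side, inner faces at x = -36 and +36 mm; the -y end is open
- stop_face (a point): middle of the end stop's inner face at deck height; y = +58 mm of the carriage. The stop is a dark steel bar across the +y end of the deck, 86 mm wide, 10 mm thick, 20 mm tall
- brake_lever: steel brake lever hinged on the carriage, a U-shaped stirrup: two round arms 9 mm thick at y = -43 and +43 mm run 100 mm from the hinge to a cross bar. Origin on the hinge, 60 mm above the table; its own -x axis points along the arms. A sprung rubber foot (16 mm diameter, 6 N per mm, 10 mm travel) hangs from it 45 mm from the hinge, tip 30 mm below the arms' line
- brake_bar (a point): middle of the cross bar, on its axis, 100 mm from the hinge; round, 12 mm thick, 86 mm long, along y. 60 mm above the table when the arms are level; at its top stop (0.6 rad above level) 116 mm. Free room to reach down: 39 mm (x) by 77 mm (y) inside the stirrup behind the bar, and all in front of it
- brake_hinge (a point): middle of the hinge axis (along y), at x = -50, y = 0, z = +26 mm of the carriage. Stiff hinge: the lever stays where left, about 6 N at the bar moves it. The foot meets the strip from 0.17 rad above to 0.17 rad below level, then the push rises by about 1.2 N per mm of bar travel. 14 to 15 N at the bar locks the brake (carriage then held against about 5 N); under 12 N is too little, over 17.5 N may overload the foot
- work_holder_mid (a point): centre of the work holder, half-way up: loose upright round block, 40 mm tall, 65 mm diameter in its bright lower 24 mm, 68 mm in its dark slotted top, about 0.3 kg, on the deck between the lips. Starts 24 to 37 mm short of the end stop; home, this centre is 32.5 mm from the stop face, at y = +25.5 mm of the carriage. Sliding it takes 1 to 4 N
- loupe: bystander: black loupe, 38 mm diameter, 32 mm tall, standing on the table; origin at its foot
- spare_eyepiece: bystander: black eyepiece with a light ring, 35 mm diameter, 47 mm tall; origin at its foot
- weight: bystander: brass weight with a knob, 22 mm diameter, 32 mm tall; origin at its foot
Things that resemble listed ones, but are neither listed nor needed, are in the scene too. Of the things that look like the part that bears work_holder_mid, the smaller one is meant.

How it is judged:
By the outcome, as a careful person would: the job done as asked, in the order asked, and still so for the second after the job is handed in, with the robot touching nothing.
It also fails if it takes over 67 s, if anything falls off the work surface, if the arm or the gripper's body presses on something with over 40 N, if the wrist force passes 120 N, or if a joint passes its speed limit or range.

## Robot

A 6-joint arm with a two-finger parallel gripper is mounted at the origin on a cart in front of the work surface, level with it; the furniture and walls round the work are solid. World frame = base frame: x ahead of the robot, y to its left, z up, the work surface at z = 0. Lengths are in m, angles in rad, forces in N, time in s.
With the tool pointing down it reaches from about 0.25 to 0.775 m from the base axis. Payload 8.9 kg.
Tool frame: the origin (TCP) lies between the finger pads; the fingertips stand ctrl.finger_overhang ahead of it and the grasp point (between the pads) lies 11 mm behind it (ctrl.finger_overhang is the distance from the TCP to the fingertips, in m); z points along the fingers, y is the line along which they close (so a half turn about z gives the same grasp; the last joint's range is limited). The gripper opens to 85 mm and grips with 20 to 120 N. Pads are 22 mm wide; open, the fingers measure 114 mm over their backs; the gripper's body (76 mm by 85 mm) begins 54 mm behind the grasp point. The pads swing forward as they close: fully open they stand 13 mm farther back than shut.
Start: joints at [0.989, 0.291, -0.153, 1.127, 0, 1.431], TCP at [0.225, 0.474, 0.239] pointing down, gripper open.
Joint ranges: [-2.52, 2.52], [-0.91, 1.74], [-1.3, 1.37], [-1.96, 2.02], [-1.52, 1.47], [-3.14, 3.14]. Speed limits (rad/s): [2.22, 2.22, 2.79, 3.14, 3.14, 3.14].

## Interface

Orientations are given as a unit quaternion [w, x, y, z].
In Python, from plant import ctrl gives the robot as it stands.
- The arm moves only by the tool jog_arm, never from a script. Its argument "plan" is a list of rows, each a list of 3 entries, a list of its own where there are three numbers: the closure, from -1 (fully open) to 1 (shut), then the shift along the tool's x, y, z in cm, then the turn, a rotation vector about the tool's x, y, z in degrees. In form: [[claw, [x, y, z], [rx, ry, rz]], ...]. A call has 1 to 20 rows; each row shifts and turns the commanded pose from where the row before left it, along the tool's axes as they then stand; what a row does not reach is not made up. A row lasts 1/8 s, in which the tool goes at most 62.5 mm and 10.7 degrees, less where a joint would pass 70% of its speed; a pose out of reach is approached as far as the arm can. A call with a gripper value outside its range is refused whole. The fingers move at their own pace and stop on an object; "squeeze" is the grip in N (left out, the last holds). Time passes only in rows, so rows that do not move let the fingers close. It gives the time, the measured TCP pose, the force, the opening and the grip force at its end, in the units of the state.
- ctrl.state(): the state, without advancing time (a new reading comes with each control period).
- ctrl.snapshot(name): name is "side" or "top"; returns a dict with "frame" (480x640x3 uint8, blue, green, red), "K" (3x3 intrinsics, pixels), "k1" (the pictures are not rectified: a ray, as slopes to the right and down, at radius r is drawn at 1 + k1 r^2 times it, then the intrinsics apply), "extrinsics" (4x4, takes a point from world to camera coordinates). Camera axes: x right, y up, looking along -z (the intrinsics and any distortion apply to the point x, -y, -z); pixel columns grow to the right and rows downward; lengths in m; the calibration is good to about 2 mm. A picture is of the moment at which its call begins. There is no depth.
- ctrl.sign_off(): hands the job in; it is judged then, once.
The state is a dict: "clock": time; "joint_positions": joint angles; "qd": joint speeds; "tau": joint torques, N m; "ee_pos": TCP position; "orientation": TCP orientation; "contact_force": force on the tool from outside, world axes, zero at the start; "wrist_torque": the same for the moment, N m; "width": finger opening in m; "grip_force": force on a finger pad.
Only numpy, scipy, OpenCV 4.12 (cv2) and the standard library are available. Lean on these libraries where they do the work, as an engineer would, in place of code of your own. Each camera call takes 0.05 s, during which the arm holds its last target. There are 200 camera calls.

## Working session

There is one attempt and no reset: what is moved stays moved. The work goes in short steps, Python scripts to look and compute and a tool call to move; the robot and the scene stay as the last step left them, time stands still between calls to the robot, and variables do not carry over. Pictures are saved under pics/ and viewed, at most 10 in all, crops included, and the job is handed in when it is done.

Besides the shell and the picture viewer there is one more tool, called after "Emit:" by a JSON object that holds its "api" and its "payload", one argument or row to a line. jog_arm: Moves the arm, as the interface text tells. Its arguments: {"type":"object","properties":{"plan":{"type":"array"},"squeeze":{"type":"number"}},"required":["plan"]}

```bash
ls; mkdir -p pics
cat > h.py <<'E'
import numpy as np, cv2
from plant import ctrl
def snap(n,f=None):
    s=ctrl.snapshot(n)
    if f: cv2.imwrite('pics/'+f,s['frame'])
    return s
def ray(s,u,v):
    K=np.array(s['K']);k=s['k1']
    d=np.array([(u-K[0,2])/K[0,0],(v-K[1,2])/K[1,1]]);p=d.copy()
    for _ in range(30): p=d/(1+k*(p@p))
    E=np.array(s['extrinsics']);R=E[:3,:3];t=E[:3,3]
    return -R.T@t, R.T@np.array([p[0],-p[1],-1.])
def onz(s,u,v,z):
    o,d=ray(s,u,v); return o+d*(z-o[2])/d[2]
def proj(s,P):
    E=np.array(s['extrinsics']);K=np.array(s['K']);c=E[:3,:3]@np.array(P)+E[:3,3]
    p=np.array([c[0],-c[1]])/-c[2];p=p*(1+s['k1']*(p@p))
    return p*[K[0,0],K[1,1]]+K[:2,2]
E
python3 - <<'E'
from h import *
for n in('side','top'):
    s=snap(n,n+'1.png');o,d=ray(s,320,240);print(n,o,d,s['k1'],s['K'])
print(ctrl.finger_overhang,ctrl.state())
E
```

```text
pics
side [ 0.27948591 -0.4507124   0.81067873] [ 0.29781796  0.66814865 -0.68190217] -0.01875915923579492 [[456.24030791   0.         319.22799841]
 [  0.         456.24030791 244.69423882]
 [  0.           0.           1.        ]]
top [0.43634754 0.23521679 1.53914034] [ 0.10805123 -0.01703626 -0.99407946] -0.04350090799754275 [[616.77082065   0.         317.37364342]
 [  0.         616.77082065 247.32722658]
 [  0.           0.           1.        ]]
0.008 {'clock': 0.1, 'joint_positions': array([ 9.88694735e-01,  2.91227860e-01, -1.54033425e-01,  1.12671466e+00,
       -1.05998729e-05,  1.43152063e+00]), 'qd': array([ 0.00035438, -0.00110107,  0.00271977, -0.00141975, -0.00117401,
        0.00012558]), 'tau': array([ 2.27546494e-03, -5.37977958e+01,  3.31919897e+01,  9.32890718e-03,
       -1.93252254e-04,  1.15978472e-05]), 'ee_pos': array([0.2247356 , 0.47404423, 0.2387942 ]), 'orientation': array([-2.03196333e-04,  2.19608253e-01,  9.75587960e-01, -5.53729303e-04]), 'contact_force': array([ 0.55351923,  0.15795636, -0.50915271]), 'wrist_torque': array([-0.06260325,  0.00391699, -0.00109925]), 'grip_force': 0.0, 'width': 0.0853880804200194}
```

View pics/top1.png

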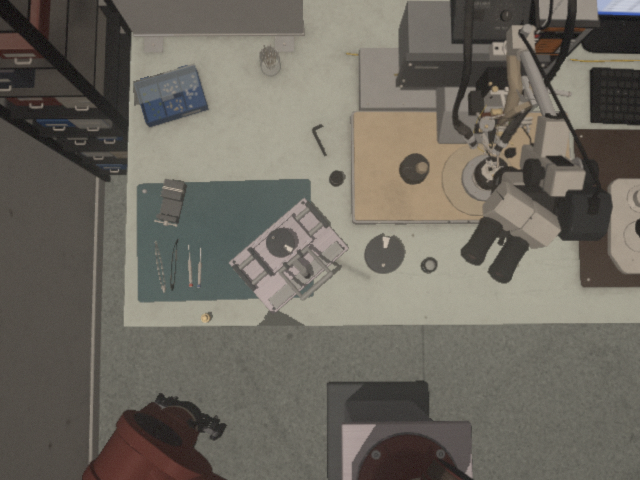

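View pics/side1.png

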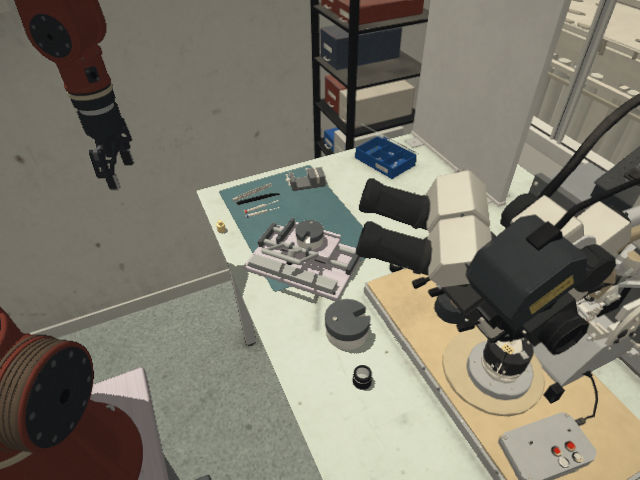

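The top view shows the slide at about (290,255), rotated, with the holder's dark disk at (283,241) and the stirrup at about (305,270). Work-holder candidates are (283,241), small and on the carriage; (385,253), larger and on the table; and the microscope-stage item at (413,168). I choose (283,241). The loupe is near (337,178), the eyepiece at (429,265) and the weight at (207,317). I'll check the choice in a close crop.

Run:
```python
import cv2,numpy as np
a=cv2.imread('pics/top1.png')[190:325,220:360]
b=cv2.imread('pics/side1.png')[205:305,240:370]
a=cv2.resize(a,None,fx=4.2,fy=4.2,interpolation=2)
cv2.imwrite('pics/ctop.png',a)
cv2.imwrite('pics/cside.png',cv2.resize(b,None,fx=6,fy=6,interpolation=2))
```

```text
(no output)
```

View pics/ctop.png

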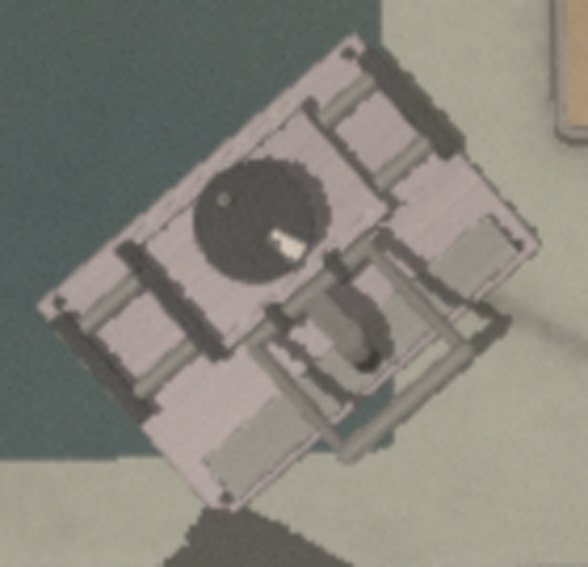

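View pics/cside.png

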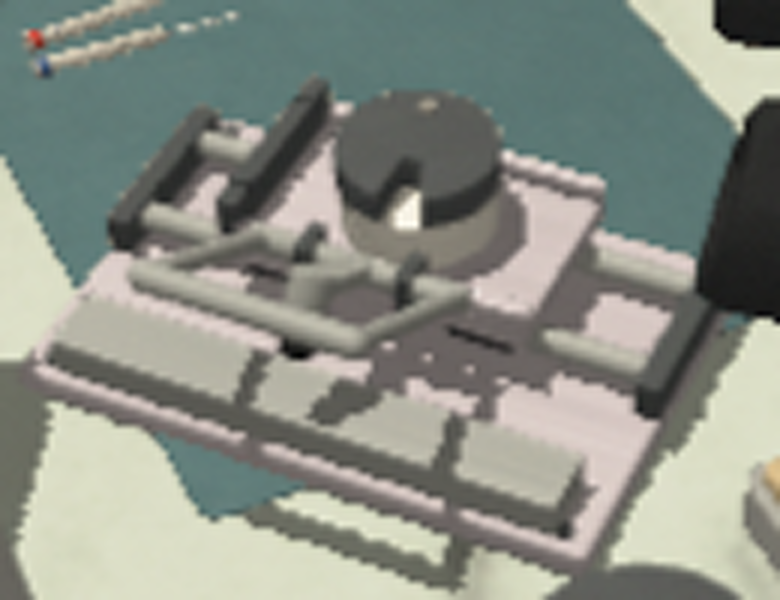

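The crops confirm the choice: the holder is the small slotted disk on the deck at crop (261,220), and the end stop is the dark bar at (170,300). The lever is up, with its bar running from (345,455) to (470,350). The plate corners are at (355,38), (540,243), (225,512) and (40,305).

```bash
cat >> h.py <<'E'
def fr(c,yaw): 
    R=np.array([[np.cos(yaw),-np.sin(yaw)],[np.sin(yaw),np.cos(yaw)]]); return lambda p:R.T@(np.array(p)[:2]-c)
E
python3 - <<'E'
from h import *
s=snap('top')
px=lambda u,v:(220+(u+.5)/4.2-.5,190+(v+.5)/4.2-.5)
g=lambda u,v,z:onz(s,*px(u,v),z)[:2]
C=[g(*p,.014) for p in((355,36),(541,243),(222,513),(38,305))]
print(np.round(C,4))
print('sides',[round(float(np.linalg.norm(C[i]-C[(i+1)%4])),4) for i in range(4)])
yv=(C[3]-C[0])+(C[2]-C[1]); yaw=np.arctan2(-yv[0],yv[1])
xv=(C[0]-C[1])+(C[3]-C[2]); yaw2=np.arctan2(xv[1],xv[0])
print('yaw',np.degrees([yaw,yaw2]))
yaw=(yaw*1.5+yaw2)/2.5
c=np.mean(C,axis=0); R=np.array([[np.cos(yaw),-np.sin(yaw)],[np.sin(yaw),np.cos(yaw)]])
o=c-R@[-.03,0]; print('origin',o); f=fr(o,yaw)
# dark mask for the holder top
fm=s['frame'].astype(int);m=((fm.max(2)<85)).astype(np.uint8)
m[:, :262]=0;m[:,302]=0;m[:225]=0;m[262:]=0;m[:,302:]=0
n,l,st,ce=cv2.connectedComponentsWithStats(m);i=1+np.argmax(st[1:,4]);print(st[i],ce[i])
cn=cv2.findContours((l==i).astype(np.uint8),0,1)[0][0];(u,v),r=cv2.minEnclosingCircle(cn);print(u,v,r)
for q in((u,v),px(261,220)): print('holder',onz(s,*q,.086),f(onz(s,*q,.086)))
print('stop inner z66',[f(g(*p,.066)) for p in((137,243),(231,350))])
print('stop outer z66',[f(g(*p,.066)) for p in((117,250),(210,357))])
print('deck end z46',[f(g(*p,.046)) for p in((312,103),(385,210))])
print('bar z.116',[f(g(*p,.116)) for p in((345,455),(468,350))],[g(*p,.116) for p in((345,455),(468,350))])
print(s['extrinsics'])
E
```

```text
[[0.7077 0.248 ]
 [0.583  0.1385]
 [0.4253 0.3273]
 [0.5481 0.4357]]
sides [0.1659, 0.246, 0.1638, 0.2464]
yaw [40.1208345  41.36985973]
origin [0.5887852  0.30691851]
[274 229  13  12  79] [279.79746835 234.29113924]
279.5 235.0 6.800835609436035
holder [0.60678327 0.3062366  0.086     ] [ 0.01321728 -0.01223515]
holder [0.59006622 0.30090239 0.086     ] [-0.00294442 -0.00540047]
stop inner z66 [array([0.03564106, 0.05596824]), array([-0.04591893,  0.05528994])]
stop outer z66 [array([0.04006866, 0.06719048]), array([-0.04111268,  0.06689762])]
deck end z46 [array([ 0.03390266, -0.07384436]), array([-0.04124273, -0.06485142])]
bar z.116 [array([-0.13445084,  0.04533596]), array([-0.13531327, -0.04339396])] [array([0.45721601, 0.25379671]), array([0.51432857, 0.18588576])]
[[-0.00717423 -0.99990139  0.0120726   0.21974262]
 [ 0.99533064 -0.00597826  0.09633886 -0.58118291]
 [-0.09625718  0.01270739  0.99527538 -1.49285589]
 [ 0.          0.          0.          1.        ]]
```

Emit:
{"api": "jog_arm", "payload": {
  "plan": [
    [1,[-1.44,-0.49,0.2],[0,0,0]],
    [1,[-2.88,-0.98,0.5],[0,0,0]],
    [1,[-2.88,-0.98,0.5],[0,0,0]],
    [1,[-2.88,-0.98,0.5],[0,0,0]],
    [1,[-2.88,-0.98,0.5],[0,0,0]],
    [1,[-2.88,-0.98,0.5],[0,0,0]],
    [1,[-2.88,-0.98,0.5],[0,0,0]],
    [1,[-2.88,-0.98,0.5],[0,0,0]],
    [1,[-2.88,-0.98,0.5],[0,0,0]],
    [1,[-2.88,-0.98,0.5],[0,0,0]],
    [1,[-2.88,-0.98,0.5],[0,0,0]],
    [1,[-2.88,-0.98,0.5],[0,0,0]],
    [1,[-1.44,-0.49,0.2],[0,0,0]],
    [1,[0,0,0],[0,0,6]],
    [1,[0,0,0],[0,0,6]],
    [1,[0,0,0],[0,0,6]],
    [1,[0,0,0],[0,0,6.1]],
    [1,[0,0,0],[0,0,0]],
    [1,[0,0,0],[0,0,0]]
  ],
  "squeeze": 30
}}

```text
clock: 2.52
ee_pos: [0.4867, 0.22, 0.1803]
orientation: [-0.0, 0.417, 0.909, -0.0]
contact_force: [-0.7, -0.7, -0.2]
width: -0.0003
grip_force: 0.0
```

```bash
cat >> h.py <<'E'
O=np.array([.5888,.3069]);YAW=np.radians(40.5);f=fr(O,YAW)
def rep():
    from scipy.spatial.transform import Rotation as Ro
    s=ctrl.state();q=s['orientation'];M=Ro.from_quat([q[1],q[2],q[3],q[0]]).as_matrix()
    print('t',s['clock'],'base xy mm',1e3*f(s['ee_pos']),'z',1e3*s['ee_pos'][2],'tool y hdg',np.degrees(np.arctan2(M[1,1],M[0,1])),'toolz',M[:,2],'F',s['contact_force'],'w',s['width'],'oh',ctrl.finger_overhang)
E
python3 - <<'E'
from h import *
rep()
s=snap('side');cv2.imwrite('pics/s2.png',cv2.resize(s['frame'][150:320,200:400],None,fx=3.5,fy=3.5,interpolation=2))
E
```

```text
t 2.525 base xy mm [-134.10362314    0.2595893 ] z 180.30597122224987 tool y hdg 40.66781415839085 toolz [-1.58580338e-04 -1.46315648e-05 -9.99999987e-01] F [-0.65238448 -0.7054299  -0.15804182] w -0.00028858469054118336 oh 0.008
```

View pics/s2.png

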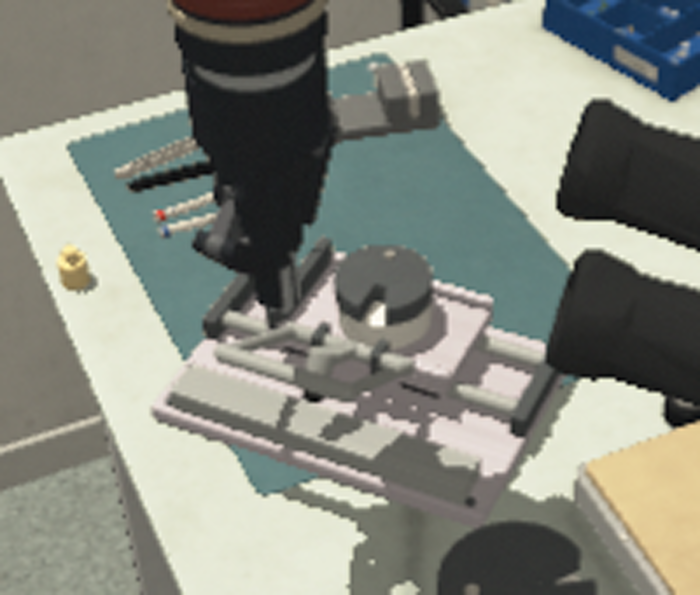

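The fingers at crop (280,315) are above the bar, which runs from (220,352) to (385,390). Descending to feel it.

Emit:
{"api": "jog_arm", "payload": {
  "plan": [
    [1,[0,0,1.5],[0,0,-0.2]],
    [1,[0,0,1.5],[0,0,0]],
    [1,[0,0,1.0],[0,0,0]],
    [1,[0,0,0.5],[0,0,0]],
    [1,[0,0,0.5],[0,0,0]],
    [1,[0,0,0.3],[0,0,0]],
    [1,[0,-0.1,0.3],[0,0,0]],
    [1,[0,0,0],[0,0,0]]
  ]
}}

```text
clock: 3.58
ee_pos: [0.4856, 0.2188, 0.1247]
orientation: [-0.0, 0.417, 0.909, -0.001]
contact_force: [-2.5, -2.2, 4.7]
width: 0.0001
grip_force: 1.9
```

```bash
python3 -c "
from h import *
rep()"
```

```text
t 3.575 base xy mm [-1.35677300e+02  8.58214267e-02] z 124.66851249072386 tool y hdg 40.71906683758561 toolz [-4.81604118e-04 -1.01193885e-03 -9.99999372e-01] F [-2.54427828 -2.15007748  4.67529486] w 6.406314387455695e-05 oh 0.008
```

Emit:
{"api": "jog_arm", "payload": {
  "plan": [
    [1,[0,-0.2,0.3],[0,0,0]],
    [1,[0,-0.16,0.3],[0,0,0]],
    [1,[0,-0.14,0.3],[0,0,0]],
    [1,[0,-0.13,0.3],[0,0,0]],
    [1,[0,-0.12,0.3],[0,0,0]],
    [1,[0,-0.1,0.3],[0,0,0]],
    [1,[0,-0.1,0.3],[0,0,0]],
    [1,[0,-0.09,0.3],[0,0,0]],
    [1,[0,-0.08,0.3],[0,0,0]],
    [1,[0,-0.06,0.3],[0,0,0]],
    [1,[0,0,0],[0,0,0]]
  ]
}}

```text
clock: 4.95
ee_pos: [0.4768, 0.2113, 0.0945]
orientation: [-0.0, 0.417, 0.909, -0.0]
contact_force: [-0.2, -0.6, 1.6]
width: -0.0001
grip_force: 0.5
```

```bash
python3 -c "
from h import *
rep()"
```

```text
t 4.95 base xy mm [-1.47252764e+02  4.45270593e-02] z 94.47918586291884 tool y hdg 40.72406385506483 toolz [-3.35940550e-04 -7.12011509e-04 -9.99999690e-01] F [-0.15285967 -0.59176788  1.6005216 ] w -6.01103454515728e-05 oh 0.008
```

Emit:
{"api": "jog_arm", "payload": {
  "plan": [
    [1,[0,-0.03,0.15],[0,0,0]],
    [1,[0,-0.03,0.15],[0,0,0]],
    [1,[0,-0.02,0.1],[0,0,0]]
  ]
}}

```text
clock: 5.32
ee_pos: [0.4764, 0.2109, 0.0906]
orientation: [0.0, 0.417, 0.909, -0.0]
contact_force: [-2.7, -3.1, 6.4]
width: 0.0001
grip_force: 3.2
```

Emit:
{"api": "jog_arm", "payload": {
  "plan": [
    [1,[0,-0.02,0.15],[0,0,0]],
    [1,[0,-0.02,0.15],[0,0,0]],
    [1,[0,-0.01,0.1],[0,0,0]]
  ]
}}

```text
clock: 5.7
ee_pos: [0.4757, 0.2104, 0.0865]
orientation: [-0.0, 0.417, 0.909, -0.001]
contact_force: [-4.0, -4.2, 6.3]
width: -0.0001
grip_force: 3.2
```

Emit:
{"api": "jog_arm", "payload": {
  "plan": [
    [1,[0,-0.02,0.15],[0,0,0]],
    [1,[0,-0.02,0.15],[0,0,0]],
    [1,[0,-0.01,0.1],[0,0,0]]
  ]
}}

```text
clock: 6.08
ee_pos: [0.4754, 0.2101, 0.0825]
orientation: [-0.0, 0.417, 0.909, -0.001]
contact_force: [-3.7, -3.6, 6.2]
width: -0.0001
grip_force: 3.1
```

Emit:
{"api": "jog_arm", "payload": {
  "plan": [
    [1,[0,0.0,0.15],[0,0,0]],
    [1,[0,0.0,0.15],[0,0,0]],
    [1,[0,0,0.1],[0,0,0]]
  ]
}}

```text
clock: 6.45
ee_pos: [0.4753, 0.2101, 0.0784]
orientation: [-0.0, 0.417, 0.909, -0.001]
contact_force: [-3.6, -3.3, 5.1]
width: -0.0
grip_force: 3.0
```

Emit:
{"api": "jog_arm", "payload": {
  "plan": [
    [1,[0,0,0.15],[0,0,0]],
    [1,[0,0,0.15],[0,0,0]],
    [1,[0,0,0.1],[0,0,0]]
  ]
}}

```text
clock: 6.82
ee_pos: [0.4753, 0.2101, 0.0745]
orientation: [-0.0, 0.417, 0.909, -0.001]
contact_force: [-4.2, -3.3, 8.1]
width: -0.0002
grip_force: 3.6
```

Emit:
{"api": "jog_arm", "payload": {
  "plan": [
    [1,[0,-0.03,0.1],[0,0,0]],
    [1,[0,-0.02,0.1],[0,0,0]]
  ]
}}

```text
clock: 7.08
ee_pos: [0.4752, 0.2099, 0.0727]
orientation: [0.0, 0.417, 0.909, -0.0]
contact_force: [-3.7, -1.7, 10.3]
width: 0.0001
grip_force: 4.7
```

Emit:
{"api": "jog_arm", "payload": {
  "plan": [
    [1,[0,0,0.1],[0,0,0]]
  ]
}}

```text
clock: 7.2
ee_pos: [0.4752, 0.21, 0.0718]
orientation: [0.0, 0.417, 0.909, -0.0]
contact_force: [-4.6, -1.8, 10.5]
width: -0.0001
grip_force: 5.3
```

Emit:
{"api": "jog_arm", "payload": {
  "plan": [
    [1,[0,0,0.1],[0,0,0]],
    [1,[0,0,0.1],[0,0,0]]
  ]
}}

```text
clock: 7.45
ee_pos: [0.4752, 0.2099, 0.07]
orientation: [0.0, 0.417, 0.909, -0.0]
contact_force: [-5.4, -3.1, 13.5]
width: 0.0002
grip_force: 6.6
```

Emit:
{"api": "jog_arm", "payload": {
  "plan": [
    [1,[0,0,0.05],[0,0,0]]
  ]
}}

```text
clock: 7.58
ee_pos: [0.4752, 0.2099, 0.0695]
orientation: [0.0, 0.417, 0.909, -0.0]
contact_force: [-4.9, -3.8, 13.3]
width: -0.0002
grip_force: 6.9
```

Emit:
{"api": "jog_arm", "payload": {
  "plan": [
    [1,[0,0,0.06],[0,0,0]]
  ]
}}

```text
clock: 7.7
ee_pos: [0.4752, 0.2099, 0.0689]
orientation: [0.0, 0.417, 0.909, -0.0]
contact_force: [-5.5, -3.2, 11.3]
width: -0.0001
grip_force: 5.8
```

Emit:
{"api": "jog_arm", "payload": {
  "plan": [
    [1,[0,0,0.03],[0,0,0]],
    [1,[0,0,0],[0,0,0]]
  ]
}}

```text
clock: 7.95
ee_pos: [0.4752, 0.2099, 0.0686]
orientation: [0.0, 0.417, 0.909, -0.0]
contact_force: [-5.2, -3.4, 11.7]
width: -0.0001
grip_force: 5.6
```

Data fit a contact at TCP z≈76 mm, so bar travel is now about 7.4 mm (≈14.8 N when moving). Letting go slowly and watching for spring-back.

Emit:
{"api": "jog_arm", "payload": {
  "plan": [
    [1,[0,0,-0.1],[0,0,0]]
  ]
}}

```text
clock: 8.07
ee_pos: [0.4756, 0.2102, 0.0692]
orientation: [0.0, 0.417, 0.909, 0.0]
contact_force: [0.4, 0.5, -0.2]
width: -0.0001
grip_force: 0.0
```

Emit:
{"api": "jog_arm", "payload": {
  "plan": [
    [1,[0,0,-0.1],[0,0,0]]
  ]
}}

```text
clock: 8.2
ee_pos: [0.4757, 0.2104, 0.07]
orientation: [0.0, 0.417, 0.909, 0.0]
contact_force: [1.0, 0.4, -0.8]
width: 0.0005
grip_force: 0.0
```

Emit:
{"api": "jog_arm", "payload": {
  "plan": [
    [1,[0,0,-0.1],[0,0,0]],
    [1,[0,0,-0.1],[0,0,0]]
  ]
}}

```text
clock: 8.45
ee_pos: [0.4755, 0.2102, 0.0719]
orientation: [0.0, 0.417, 0.909, 0.0]
contact_force: [-0.5, 0.1, -0.2]
width: 0.0002
grip_force: 0.0
```

Emit:
{"api": "jog_arm", "payload": {
  "plan": [
    [1,[0,0,0.15],[0,0,0]],
    [1,[0,0,0.12],[0,0,0]],
    [1,[0,0,0.07],[0,0,0]]
  ]
}}

```text
clock: 8.82
ee_pos: [0.4754, 0.2102, 0.0686]
orientation: [0.0, 0.417, 0.909, -0.0]
contact_force: [-2.7, -1.2, 9.7]
width: 0.0
grip_force: 4.4
```

Emit:
{"api": "jog_arm", "payload": {
  "plan": [
    [1,[0,0,0.04],[0,0,0]]
  ]
}}

```text
clock: 8.95
ee_pos: [0.4754, 0.2102, 0.0686]
orientation: [0.0, 0.417, 0.909, 0.0]
contact_force: [-3.2, -1.7, 10.7]
width: 0.0004
grip_force: 5.6
```

Emit:
{"api": "jog_arm", "payload": {
  "plan": [
    [1,[0,0,0.05],[0,0,0]]
  ]
}}

```text
clock: 9.07
ee_pos: [0.4754, 0.2101, 0.0682]
orientation: [0.0, 0.417, 0.909, 0.0]
contact_force: [-3.6, -1.4, 12.0]
width: -0.0
grip_force: 6.2
```

Emit:
{"api": "jog_arm", "payload": {
  "plan": [
    [1,[0,0,0.04],[0,0,0]]
  ]
}}

```text
clock: 9.2
ee_pos: [0.4754, 0.2102, 0.068]
orientation: [0.0, 0.417, 0.909, 0.0]
contact_force: [-3.6, -1.0, 13.8]
width: -0.0002
grip_force: 6.5
```

Emit:
{"api": "jog_arm", "payload": {
  "plan": [
    [1,[0,0,0.03],[0,0,0]]
  ]
}}

```text
clock: 9.32
ee_pos: [0.4754, 0.2101, 0.0677]
orientation: [0.0, 0.417, 0.909, 0.0]
contact_force: [-3.7, -1.3, 13.0]
width: -0.0002
grip_force: 6.8
```

Emit:
{"api": "jog_arm", "payload": {
  "plan": [
    [1,[0,0,-0.2],[0,0,0]],
    [1,[0,0,-1.5],[0,0,0]],
    [1,[0,0,-3],[0,0,0]],
    [1,[0,0,-3],[0,0,0]],
    [1,[-1,2,-0.5],[0,0,0]],
    [1,[-1.7,3,0],[0,0,0]],
    [1,[-1.7,3.5,0],[0,0,0]],
    [1,[-1.7,3.5,0],[0,0,0]],
    [1,[-1.2,2.8,0],[0,0,0]],
    [1,[0,0,0],[0,0,0]],
    [1,[0,0,0],[0,0,0]]
  ]
}}

```text
clock: 10.7
ee_pos: [0.6344, 0.2513, 0.1491]
orientation: [-0.0, 0.417, 0.909, -0.0]
contact_force: [-0.1, -1.6, 0.2]
width: 0.0
grip_force: 0.0
```

Run:
```python
from h import *
rep()
t=snap('top');s=snap('side')
a=cv2.resize(t['frame'][190:325,220:360],None,fx=3.8,fy=3.8,interpolation=2)[:480]
b=cv2.resize(s['frame'][170:310,240:370],(446,480),interpolation=2)
im=np.hstack([a,b]);print(im.shape);cv2.imwrite('pics/both3.png',cv2.resize(im,(799,int(480*799/im.shape[1]))))
```

```text
t 10.7 base xy mm [ -1.46194337 -71.90804429] z 149.06395637302805 tool y hdg 40.734123421467864 toolz [-8.18342035e-04 -2.17069959e-04 -9.99999642e-01] F [-0.06990911 -1.60913317  0.2313721 ] w 3.525446242566349e-05 oh 0.008
(480, 978, 3)
```

View pics/both3.png

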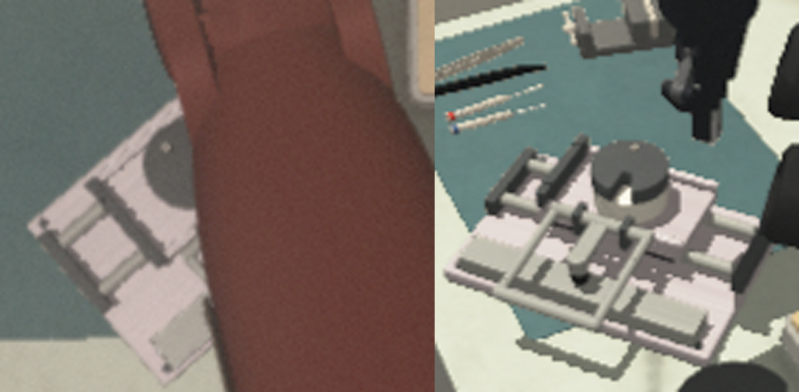

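The lever is now down with its foot on the strip at side crop (580,270). The holder is at (630,175), the carriage is unmoved, and the fingers at (708,130) are behind the holder. Going down and pushing.

Emit:
{"api": "jog_arm", "payload": {
  "plan": [
    [1,[0,0,1.5],[0,0,0]],
    [1,[0,0,2],[0,0,0]],
    [1,[0,0,2],[0,0,0]],
    [1,[0,0,1.5],[0,0,0]],
    [1,[0,0,1],[0,0,0]],
    [1,[0,0,0.5],[0,0,0]],
    [1,[0,0,0],[0,0,0]],
    [1,[0.5,0,0],[0,0,0]],
    [1,[0.5,0,0],[0,0,0]],
    [1,[0.3,0,0],[0,0,0]],
    [1,[0.3,0,0],[0,0,0]],
    [1,[0.2,0,0],[0,0,0]],
    [1,[0.2,0,0],[0,0,0]],
    [1,[0.2,0,0],[0,0,0]]
  ]
}}

```text
clock: 12.55
ee_pos: [0.6208, 0.2681, 0.0639]
orientation: [0.0, 0.417, 0.909, -0.0]
contact_force: [0.4, 0.1, -0.3]
width: -0.0001
grip_force: 0.0
```

```bash
python3 -c "
from h import *
rep();print(f(O+ctrl.state()['contact_force'][:2]))"
```

```text
t 12.55 base xy mm [ -0.87624935 -50.24432803] z 63.899709955591135 tool y hdg 40.72139638937261 toolz [ 1.03223007e-05 -3.51373602e-05 -9.99999999e-01] F [ 0.38524818  0.13275727 -0.25604623] w -0.00010817576707079924 oh 0.008
[ 0.37916396 -0.14924925]
```

Emit:
{"api": "jog_arm", "payload": {
  "plan": [
    [1,[0.2,0,0],[0,0,0]],
    [1,[0.2,0,0],[0,0,0]],
    [1,[0.2,0,0],[0,0,0]]
  ]
}}

```text
clock: 12.92
ee_pos: [0.617, 0.2726, 0.064]
orientation: [0.0, 0.417, 0.909, -0.0]
contact_force: [0.9, -1.6, 0.8]
width: 0.0001
grip_force: 0.9
```

Emit:
{"api": "jog_arm", "payload": {
  "plan": [
    [1,[0.2,0,0],[0,0,0]],
    [1,[0.2,0,0],[0,0,0]],
    [1,[0.2,0,0],[0,0,0]]
  ]
}}

```text
clock: 13.3
ee_pos: [0.613, 0.2772, 0.0639]
orientation: [0.0, 0.417, 0.909, -0.0]
contact_force: [1.7, -2.4, -0.2]
width: -0.0001
grip_force: 1.0
```

Emit:
{"api": "jog_arm", "payload": {
  "plan": [
    [1,[0.2,0,0],[0,0,0]],
    [1,[0.2,0,0],[0,0,0]],
    [1,[0.2,0,0],[0,0,0]]
  ]
}}

```text
clock: 13.68
ee_pos: [0.609, 0.2818, 0.0639]
orientation: [0.0, 0.417, 0.909, -0.0]
contact_force: [0.9, -1.5, -0.5]
width: -0.0004
grip_force: 1.0
```

Run:
```python
from h import *
rep();print(f(O+ctrl.state()['contact_force'][:2]))
s=snap('side');b=cv2.resize(s['frame'][170:310,240:370],None,fx=4.2,fy=4.2,interpolation=2);cv2.imwrite('pics/s4.png',b)
```

```text
t 13.675 base xy mm [ -0.95002599 -32.16579676] z 63.896347197901605 tool y hdg 40.73239309907329 toolz [-1.70065533e-05 -4.41317945e-05 -9.99999999e-01] F [ 0.89209701 -1.47745461 -0.46947515] w -0.0004442660950218985 oh 0.008
[-0.28117412 -1.70283596]
```

View pics/s4.png

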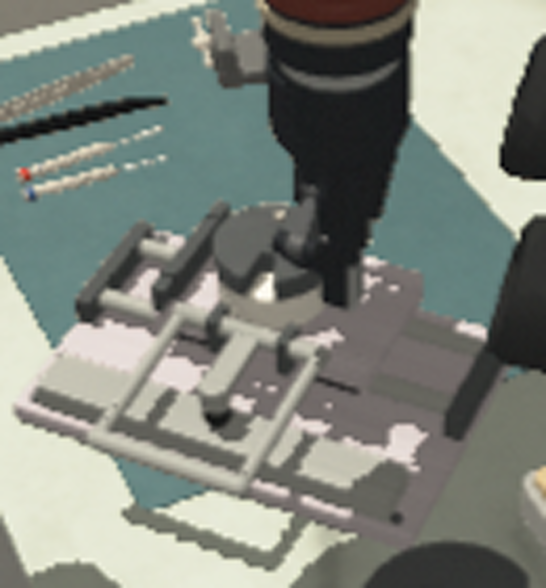

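The holder is sliding at about 2 N, now at (265,250) and still short of the stop bar at (190,255). The carriage is holding.

Emit:
{"api": "jog_arm", "payload": {
  "plan": [
    [1,[0.2,0,0],[0,0,0]],
    [1,[0.2,0,0],[0,0,0]],
    [1,[0.15,0,0],[0,0,0]],
    [1,[0.15,0,0],[0,0,0]]
  ]
}}

```text
clock: 14.22
ee_pos: [0.6044, 0.2871, 0.0639]
orientation: [-0.0, 0.417, 0.909, -0.0]
contact_force: [1.6, -1.5, 0.4]
width: -0.0003
grip_force: 1.0
```

Emit:
{"api": "jog_arm", "payload": {
  "plan": [
    [1,[0.1,0,0],[0,0,0]]
  ]
}}

```text
clock: 14.35
ee_pos: [0.6038, 0.2879, 0.0639]
orientation: [-0.0, 0.417, 0.909, -0.0]
contact_force: [0.9, -1.0, -0.2]
width: 0.0
grip_force: 1.0
```

Emit:
{"api": "jog_arm", "payload": {
  "plan": [
    [1,[0.1,0,0],[0,0,0]]
  ]
}}

```text
clock: 14.48
ee_pos: [0.6032, 0.2886, 0.0639]
orientation: [0.0, 0.417, 0.909, 0.0]
contact_force: [0.6, -1.3, -0.1]
width: -0.0002
grip_force: 1.0
```

Emit:
{"api": "jog_arm", "payload": {
  "plan": [
    [1,[0.08,0,0],[0,0,0]]
  ]
}}

```text
clock: 14.6
ee_pos: [0.6027, 0.2892, 0.0639]
orientation: [0.0, 0.417, 0.909, 0.0]
contact_force: [0.4, -2.1, 0.3]
width: -0.0001
grip_force: 1.0
```

Emit:
{"api": "jog_arm", "payload": {
  "plan": [
    [1,[0.07,0,0],[0,0,0]]
  ]
}}

```text
clock: 14.72
ee_pos: [0.6022, 0.2897, 0.0639]
orientation: [-0.0, 0.417, 0.909, -0.0]
contact_force: [1.4, -2.0, -0.3]
width: -0.0002
grip_force: 1.0
```

Emit:
{"api": "jog_arm", "payload": {
  "plan": [
    [1,[0.06,0,0],[0,0,0]]
  ]
}}

```text
clock: 14.85
ee_pos: [0.6018, 0.2902, 0.0639]
orientation: [-0.0, 0.417, 0.909, -0.0]
contact_force: [1.5, -1.1, -0.2]
width: -0.0005
grip_force: 1.0
```

Emit:
{"api": "jog_arm", "payload": {
  "plan": [
    [1,[0.05,0,0],[0,0,0]]
  ]
}}

```text
clock: 14.98
ee_pos: [0.6015, 0.2906, 0.0639]
orientation: [0.0, 0.417, 0.909, 0.0]
contact_force: [0.5, -1.6, -0.5]
width: -0.0002
grip_force: 1.0
```

Emit:
{"api": "jog_arm", "payload": {
  "plan": [
    [1,[0.06,0,0],[0,0,0]]
  ]
}}

```text
clock: 15.1
ee_pos: [0.6011, 0.291, 0.0639]
orientation: [-0.0, 0.417, 0.909, -0.0]
contact_force: [1.2, -1.1, 0.2]
width: 0.0002
grip_force: 1.0
```

Emit:
{"api": "jog_arm", "payload": {
  "plan": [
    [1,[0.06,0,0],[0,0,0]]
  ]
}}

```text
clock: 15.22
ee_pos: [0.6007, 0.2915, 0.0639]
orientation: [-0.0, 0.417, 0.909, -0.0]
contact_force: [1.7, -1.9, 0.7]
width: -0.0
grip_force: 1.0
```

Emit:
{"api": "jog_arm", "payload": {
  "plan": [
    [1,[0.06,0,0],[0,0,0]]
  ]
}}

```text
clock: 15.35
ee_pos: [0.6003, 0.2919, 0.0639]
orientation: [-0.0, 0.417, 0.909, -0.0]
contact_force: [0.7, -1.5, 0.5]
width: -0.0004
grip_force: 1.0
```

Emit:
{"api": "jog_arm", "payload": {
  "plan": [
    [1,[0.06,0,0],[0,0,0]]
  ]
}}

```text
clock: 15.48
ee_pos: [0.5999, 0.2924, 0.0639]
orientation: [0.0, 0.417, 0.909, -0.0]
contact_force: [1.0, -1.2, -0.3]
width: -0.0003
grip_force: 1.0
```

Run:
```python
from h import *
rep()
s=snap('side')['frame'];p=cv2.imread('pics/side1.png')
b=cv2.resize(s[200:280,250:350],None,fx=7,fy=7,interpolation=2);cv2.imwrite('pics/s5.png',b)
```

```text
t 15.475 base xy mm [ -1.01105311 -18.26315266] z 63.87793031659045 tool y hdg 40.73094088677587 toolz [-3.39179630e-05 -7.89518648e-05 -9.99999996e-01] F [ 0.96056543 -1.24505253 -0.2692114 ] w -0.00027424671301854223 oh 0.008
```

View pics/s5.png

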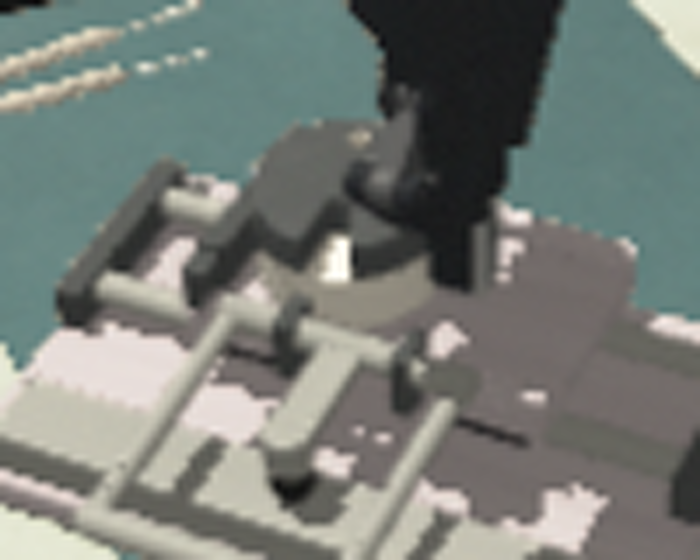

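The stop's near corner is still at full-frame (279,239), so the carriage hasn't moved. The holder, dark top at (300,190), is almost at the stop. Continuing gently.

Emit:
{"api": "jog_arm", "payload": {
  "plan": [
    [1,[0.06,0,0],[0,0,0]]
  ]
}}

```text
clock: 15.65
ee_pos: [0.5996, 0.2928, 0.0639]
orientation: [0.0, 0.417, 0.909, 0.0]
contact_force: [1.9, -1.2, 0.1]
width: -0.0002
grip_force: 1.0
```

Emit:
{"api": "jog_arm", "payload": {
  "plan": [
    [1,[0.06,0,0],[0,0,0]]
  ]
}}

```text
clock: 15.78
ee_pos: [0.5991, 0.2933, 0.0639]
orientation: [0.0, 0.417, 0.909, 0.0]
contact_force: [0.6, -2.2, -0.5]
width: -0.0002
grip_force: 1.0
```

Emit:
{"api": "jog_arm", "payload": {
  "plan": [
    [1,[0.06,0,0],[0,0,0]]
  ]
}}

```text
clock: 15.9
ee_pos: [0.5988, 0.2937, 0.0639]
orientation: [0.0, 0.417, 0.909, -0.0]
contact_force: [2.0, -2.3, -0.5]
width: 0.0001
grip_force: 1.7
```

Emit:
{"api": "jog_arm", "payload": {
  "plan": [
    [1,[0.06,0,0],[0,0,0]]
  ]
}}

```text
clock: 16.02
ee_pos: [0.5987, 0.2939, 0.064]
orientation: [0.0, 0.417, 0.909, -0.0]
contact_force: [2.4, -3.5, 0.9]
width: -0.0
grip_force: 2.6
```

Home: the force rose to about 4 N and the motion stopped. Backing off and going above the bar with half-open fingers.

Emit:
{"api": "jog_arm", "payload": {
  "plan": [
    [1,[-0.2,0,0],[0,0,0]],
    [1,[-0.5,0,0],[0,0,0]],
    [1,[-0.5,0,0],[0,0,0]],
    [1,[-0.3,0,-1.5],[0,0,0]],
    [1,[0,0,-3],[0,0,0]],
    [1,[0,0,-3],[0,0,0]],
    [1,[0,-1.5,-1],[0,0,0]],
    [1,[0.6,-3.3,0],[0,0,0]],
    [0.4,[0.8,-3.5,0],[0,0,0]],
    [0,[0.8,-3.5,0],[0,0,0]],
    [0,[0.7,-2.5,0],[0,0,0]],
    [0,[0.2,-0.6,0],[0,0,0]],
    [0,[0,0,0],[0,0,0]],
    [0,[0,0,0],[0,0,0]]
  ]
}}

```text
clock: 17.77
ee_pos: [0.4758, 0.2093, 0.1489]
orientation: [0.0, 0.417, 0.909, 0.0]
contact_force: [-0.6, 0.8, 0.3]
width: 0.0427
grip_force: 0.0
```

Run:
```python
from h import *
rep()
t=snap('top');s=snap('side')
a=cv2.resize(t['frame'][190:325,220:360],None,fx=3.1,fy=3.1,interpolation=2)[:418]
b=cv2.resize(s['frame'][200:300,250:350],(418,418),interpolation=2)
im=np.zeros((418,a.shape[1]+418,3),np.uint8);im[:a.shape[0],:a.shape[1]]=a;im[:,a.shape[1]:]=b;print(im.shape)
cv2.imwrite('pics/both6.png',im[:,-798:])
print('bar expected px side',proj(s,[*(O+np.array([[.7604,-.6494],[.6494,.7604]])@[-.15,0]),.054]))
```

```text
t 17.775 base xy mm [-149.2727513    -0.80261502] z 148.89298779868625 tool y hdg 40.733047162841665 toolz [ 6.28445522e-04  2.16454602e-04 -9.99999779e-01] F [-0.62530176  0.77436587  0.32500359] w 0.04274531968078303 oh 0.008
(418, 852, 3)
bar expected px side [280.17318083 280.3304065 ]
```

View pics/both6.png

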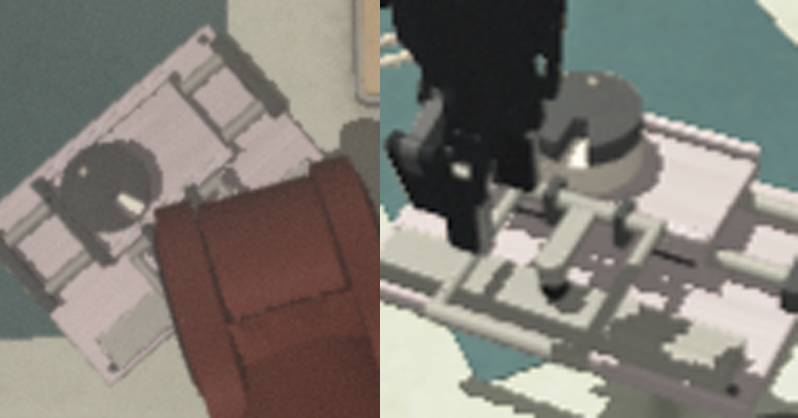

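Side view: the bar runs from (435,305) to (590,345) with its middle at the predicted spot, (505,334). The top view shows the holder at (110,185) against the stop. Descending astride the bar and gripping it.

Emit:
{"api": "jog_arm", "payload": {
  "plan": [
    [0,[0,0,1.5],[0,0,0]],
    [0,[0,0,2.5],[0,0,0]],
    [0,[0,0,2.5],[0,0,0]],
    [0,[0,0,1.5],[0,0,0]],
    [0,[0,0,1.2],[0,0,0]],
    [0,[0,0,1.0],[0,0,0]],
    [0,[0,0,0],[0,0,0]],
    [0.4,[0,0,0],[0,0,0]],
    [0.6,[0,0,0],[0,0,0]]
  ],
  "squeeze": 20
}}

```text
clock: 19.0
ee_pos: [0.4755, 0.2092, 0.0475]
orientation: [0.0, 0.417, 0.909, 0.0]
contact_force: [-0.7, -0.9, -0.0]
width: 0.0172
grip_force: 0.0
```

Emit:
{"api": "jog_arm", "payload": {
  "plan": [
    [0.65,[0,0,0],[0,0,0]],
    [0.68,[0,0,0],[0,0,0]]
  ]
}}

```text
clock: 19.25
ee_pos: [0.4751, 0.2091, 0.0471]
orientation: [0.0, 0.417, 0.909, 0.0]
contact_force: [-0.4, 1.0, 0.4]
width: 0.0136
grip_force: 0.0
```

Emit:
{"api": "jog_arm", "payload": {
  "plan": [
    [0.75,[0,0,0],[0,0,0]],
    [0.8,[0,0,0],[0,0,0]],
    [0.8,[0,0,0],[0,0,0]]
  ]
}}

```text
clock: 19.62
ee_pos: [0.4748, 0.2089, 0.047]
orientation: [-0.0, 0.417, 0.909, -0.0]
contact_force: [-3.2, -2.1, 4.8]
width: 0.0113
grip_force: 19.7
```

```bash
python3 -c "
from h import *
rep();print(f(O+ctrl.state()['contact_force'][:2]))"
```

```text
t 19.625 base xy mm [-150.3313217    -0.49685417] z 47.009949367343744 tool y hdg 40.726937617823104 toolz [-2.69775585e-04 -3.77902895e-04 -9.99999892e-01] F [-3.18284988 -2.13811887  4.8276676 ] w 0.0113136730887484 oh 0.008
[-3.80885517  0.4412573 ]
```

Emit:
{"api": "jog_arm", "payload": {
  "plan": [
    [0.8,[0,0,-0.2],[0,0,0]],
    [0.8,[0,0,-0.4],[0,0,0]],
    [0.8,[0,0,-0.4],[0,0,0]],
    [0.8,[0,0.02,-0.4],[0,0,0]],
    [0.8,[0,0.03,-0.4],[0,0,0]],
    [0.8,[0,0.05,-0.4],[0,0,0]],
    [0.8,[0,0.06,-0.4],[0,0,0]],
    [0.8,[0,0.09,-0.4],[0,0,0]]
  ]
}}

```text
clock: 20.62
ee_pos: [0.4766, 0.2106, 0.0771]
orientation: [-0.0, 0.417, 0.909, -0.0]
contact_force: [-2.6, -1.4, -8.3]
width: 0.0114
grip_force: 19.4
```

Emit:
{"api": "jog_arm", "payload": {
  "plan": [
    [0.8,[0,0.09,-0.4],[0,0,0]],
    [0.8,[0,0.12,-0.4],[0,0,0]],
    [0.8,[0,0.14,-0.4],[0,0,0]],
    [0.8,[0,0.15,-0.4],[0,0,0]],
    [0.8,[0,0.18,-0.4],[0,0,0]],
    [0.8,[0,0.2,-0.4],[0,0,0]],
    [0.8,[0,0,0],[0,0,0]]
  ]
}}

```text
clock: 21.5
ee_pos: [0.4831, 0.2161, 0.1014]
orientation: [-0.0, 0.417, 0.909, -0.001]
contact_force: [-6.6, -4.2, -0.2]
width: 0.0112
grip_force: 20.0
```

```bash
python3 -c "
from h import *
rep();print(f(O+ctrl.state()['contact_force'][:2]))"
```

```text
t 21.5 base xy mm [-139.34780223   -0.44525311] z 101.36740130859047 tool y hdg 40.728831699165035 toolz [-7.59170815e-04 -9.84497129e-04 -9.99999227e-01] F [-6.62238224 -4.21372164 -0.19230763] w 0.011214658127302457 oh 0.008
[-7.77229226  1.09675415]
```

Emit:
{"api": "jog_arm", "payload": {
  "plan": [
    [0.7,[0,0,0],[0,0,0]],
    [0.4,[0,0,0],[0,0,0]],
    [0.1,[0,0,0],[0,0,0]],
    [0.1,[0,0,0],[0,0,0]],
    [0.1,[0,0,0],[0,0,0]],
    [0.1,[0,0,-1],[0,0,0]],
    [0.1,[0,0,-2],[0,0,0]],
    [0.1,[0,0,-2.5],[0,0,0]],
    [0.1,[0,-1,-2.5],[0,0,0]],
    [0.1,[0,-3,-1],[0,0,0]],
    [0.1,[0,-4,-1],[0,0,0]],
    [0.1,[0,-4,0],[0,0,0]],
    [0.1,[0,-4,0],[0,0,0]],
    [0.1,[0,-2,0],[0,0,0]],
    [0.1,[0,0,0],[0,0,0]]
  ]
}}

```text
clock: 23.38
ee_pos: [0.3473, 0.0987, 0.2015]
orientation: [0.001, 0.417, 0.909, 0.0]
contact_force: [0.8, 0.4, 0.0]
width: 0.0383
grip_force: 0.0
```

Run:
```python
from h import *
rep()
t=snap('top');s=snap('side')
a=cv2.resize(t['frame'][190:325,220:360],None,fx=3,fy=3,interpolation=2)
b=cv2.resize(s['frame'][200:300,250:350],(378,378),interpolation=2)
im=np.zeros((405,a.shape[1]+378,3),np.uint8);im[:,:a.shape[1]]=a;im[:378,a.shape[1]:]=b
cv2.imwrite('pics/both7.png',im[:,-798:])
```

```text
t 23.375 base xy mm [-318.90878156   -1.48412454] z 201.51730227394165 tool y hdg 40.65110320169268 toolz [ 1.35607045e-03  2.37354494e-04 -9.99999052e-01] F [0.75310962 0.3588066  0.02603689] w 0.038279672948967655 oh 0.008
```

View pics/both7.png

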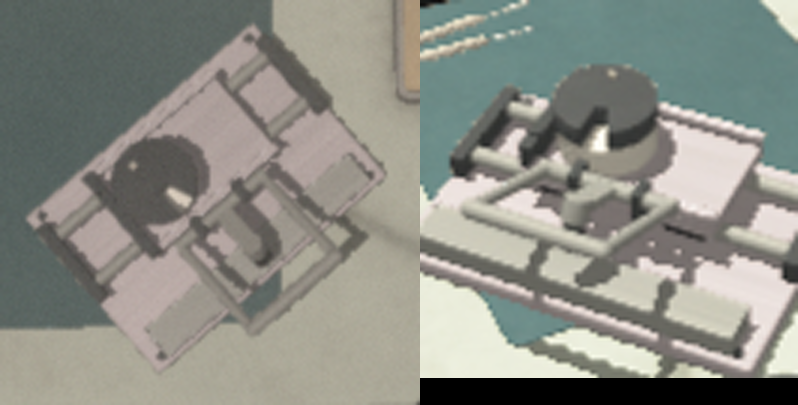

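The lever is up, with its bar from (250,332) to (340,250). The holder disk at (160,180) is against the stop and the carriage looks unmoved. A numeric check of the holder-to-stop distance follows.

Run:
```python
from h import *
t=snap('top');px=lambda u,v:(220+(u+.5)/3-.5,190+(v+.5)/3-.5)
for n,p,z in(('disk L',(109,180),.086),('disk R',(210,180),.086),('disk T',(160,137),.086),('disk B',(160,225),.086),('stop in',(97,172),.066),('stop in',(163,248),.066)):
    print(n,1e3*f(onz(t,*px(*p),z)))
# carriage shift since start: match the end stop patch
a=cv2.imread('pics/top1.png')
for n,(r0,r1,c0,c1) in {'stop':(246,277,246,272),'-y deck end':(212,242,290,316)}.items():
    A=cv2.resize(a[r0:r1,c0:c1],None,fx=8,fy=8,interpolation=2);B=cv2.resize(t['frame'][r0-5:r1+5,c0-5:c1+5],None,fx=8,fy=8,interpolation=2)
    _,v,_,l=cv2.minMaxLoc(cv2.matchTemplate(B,A,cv2.TM_CCOEFF_NORMED));print(n,v,(np.array(l)-40)/8,'px (~2.4 mm/px)')
```

```text
disk L [23.05299181 52.55017469]
disk R [-29.00099918  -7.65842373]
disk T [ 2.27106597e+01 -1.41045883e-02]
disk B [-30.24916711  45.24297029]
stop in [36.77203488 55.75607609]
stop in [-43.94229222  55.37303516]
stop 0.5517431497573853 [ 0.125 -0.125] px (~2.4 mm/px)
-y deck end 0.6018897294998169 [0. 0.] px (~2.4 mm/px)
```

```bash
python3 -c "
from plant import ctrl
print(ctrl.sign_off())"
```

```text
the job is handed in; nothing more can be done
None
```

I set the brake at about 14 N (by a noisy force reading) and it held by itself. The holder then went home against the stop (measured 33 mm centre to stop face, 32.5 nominal), and I lifted the lever to about 0.5 rad. The carriage showed no measurable shift, and I handed the job in at about 23.5 s without the verdict being shown.

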